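# Stage culture canisters by height before the mist nozzle

## Task

Stand the four white culture canisters on the four black pads of the green strip, one centred on each pad, in order of height, so that the mist passes over them all: the shortest on the pad next to the brass mist nozzle, rising to the tallest at the far end. Keep every canister upright throughout, leave the spray bottle where it is, and let go of everything at the end.

Things in the scene. Friction and masses are not known exactly. Their poses are not given: they have to be found in the camera images.
- can_1: The shortest of four loose, closed, upright white plastic culture canisters with a tan disc on the lid: a plain straight cylinder 62 mm in diameter and 60 mm tall, 0.09 to 0.35 kg. Origin at the centre of its underside, z up along its axis. It starts upright on the bench between the robot and the green strip; which canister stands where is shuffled.
- can_2: The second shortest of four loose, closed, upright white plastic culture canisters with a tan disc on the lid: a plain straight cylinder 44 mm in diameter and 85 mm tall, 0.09 to 0.35 kg. Origin at the centre of its underside, z up along its axis. It starts upright on the bench between the robot and the green strip; which canister stands where is shuffled.
- can_3: The second tallest of four loose, closed, upright white plastic culture canisters with a tan disc on the lid: a plain straight cylinder 56 mm in diameter and 110 mm tall, 0.09 to 0.35 kg. Origin at the centre of its underside, z up along its axis. It starts upright on the bench between the robot and the green strip; which canister stands where is shuffled.
- can_4: The tallest of four loose, closed, upright white plastic culture canisters with a tan disc on the lid: a plain straight cylinder 48 mm in diameter and 135 mm tall, 0.09 to 0.35 kg. Origin at the centre of its underside, z up along its axis. It starts upright on the bench between the robot and the green strip; which canister stands where is shuffled.
- pad_a: Round black rubber pad, 72 mm in diameter and 4 mm thick, fixed on the green strip (6 mm thick, 100 mm by 480 mm): end pad on the robot's left (+y) of a row of four that runs roughly left to right, 76 to 96 mm apart. Origin at the centre of the pad's underside, 6 mm above the bench; its top is 10 mm above the bench; its y axis points along the row to the left.
- pad_b: Round black rubber pad, 72 mm in diameter and 4 mm thick, fixed on the green strip (6 mm thick, 100 mm by 480 mm): second pad from the left of a row of four that runs roughly left to right, 76 to 96 mm apart. Origin at the centre of the pad's underside, 6 mm above the bench; its top is 10 mm above the bench; its y axis points along the row to the left.
- pad_c: Round black rubber pad, 72 mm in diameter and 4 mm thick, fixed on the green strip (6 mm thick, 100 mm by 480 mm): third pad from the left of a row of four that runs roughly left to right, 76 to 96 mm apart. Origin at the centre of the pad's underside, 6 mm above the bench; its top is 10 mm above the bench; its y axis points along the row to the left.
- pad_d: Round black rubber pad, 72 mm in diameter and 4 mm thick, fixed on the green strip (6 mm thick, 100 mm by 480 mm): end pad on the robot's right (-y) of a row of four that runs roughly left to right, 76 to 96 mm apart. Origin at the centre of the pad's underside, 6 mm above the bench; its top is 10 mm above the bench; its y axis points along the row to the left.
- nozzle: Mist nozzle: brass head (30 mm in diameter) on a slim fixed steel post with a 40 mm round foot, 142 mm tall, standing on the strip about 76 mm beyond the centre of one end pad, either the left or the right one; a small white hygrometer block (44 mm wide, 46 mm tall) stands at the other end. Origin at the centre of its foot, 6 mm above the bench.
- spray_bottle: Bystander: loose hand spray bottle, 68 mm in diameter, 201 mm tall with its green trigger head, standing on the bench to the robot's left. Origin at the centre of its underside.

How it is judged:
By the outcome, as a careful person would: the job done as asked, in the order asked, and still so for the second after the job is handed in, with the robot touching nothing.
It also fails if it takes over 93 s, if anything falls off the work surface, if the arm or the gripper's body presses on something with over 40 N, if the wrist force passes 120 N, or if a joint passes its speed limit or range.

## Robot

A 6-joint arm with a two-finger parallel gripper is mounted at the origin on the work surface. World frame = base frame: x ahead of the robot, y to its left, z up, the work surface at z = 0. Lengths are in m, angles in rad, forces in N, time in s.
With the tool pointing down it reaches from about 0.35 to 0.875 m from the base axis. Payload 15.5 kg.
Tool frame: the origin (TCP) lies at the very end of the fingers, on their centre line; the grasp point (between the pads) lies 19 mm behind it (arm.hold_point_z is the distance from the TCP to the grasp point, in m); z points along the fingers, y is the line along which they close (so a half turn about z gives the same grasp; the last joint's range is limited). The gripper opens to 85 mm and grips with 20 to 120 N. Pads are 22 mm wide; open, the fingers measure 114 mm over their backs; the gripper's body (76 mm by 85 mm) begins 54 mm behind the grasp point. The pads swing forward as they close: fully open they stand 13 mm farther back than shut.
Start: joints at [1.19, 0.494, 1.345, -0, 1.302, -0.096], TCP at [0.176, 0.6, 0.231] pointing down, gripper open.
Joint ranges: [-2.91, 2.91], [-0.82, 2.16], [0.22, 2.67], [-1.22, 4.37], [0.12, 2.79], [-3.08, 3.08]. Speed limits (rad/s): [1.89, 1.89, 2.57, 3.01, 3.01, 3.01].

## Interface

Orientations are given as a unit quaternion [x, y, z, w].
In Python, from workcell import get_obs, optics, hand_in, arm gives the robot as it stands. The module is installed in compiled form; this text tells all that it offers.
- The arm moves only by the tool move_arm, never from a script. Its argument "series" is a list of rows, each a list of 2 entries, a list of its own where there are three numbers: the shift along the tool's x, y, z in mm, then the turn about the tool's z in rad. In form: [[[dx, dy, dz], twist], ...]. A call has 1 to 10 rows; each row is the pose to reach, as a shift and turn from the pose commanded when the call began, along the tool's axes at that moment; what a row does not reach only later rows make up. A row lasts 1/10 s, in which the tool goes at most 50 mm and 8.59 degrees, less where a joint would pass 70% of its speed; a pose out of reach is approached as far as the arm can. A call with a gripper value outside its range is refused whole. "grip" is the closure, from -1 (fully open) to 1 (shut), set as the call begins (left out, the last holds). The fingers move at their own pace and stop on an object; "grip_force" is the grip in N (left out, the last holds). Time passes only in rows, so rows that repeat a pose let the fingers close. It gives the time, the measured TCP pose, the force, the opening and the grip force at its end, in the units of the state.
- get_obs(): the state, without advancing time (a new reading comes with each control period).
- optics.get_image(name): name is "scene" or "top" or "wrist"; returns the picture (400x640x3 uint8, blue, green, red); there is no depth.
- optics.get_calibration(name): a dict with "K" (3x3 intrinsics, pixels), "R" (3x3) and "t" (3): a world point X has camera coordinates R X + t. Camera axes: x right, y down, z forward; pixel columns grow to the right and rows downward; lengths in m; the calibration is good to about 2 mm. The wrist camera is an equidistant fisheye: a pixel r from the principal point sees the ray r / f radians off the axis. A picture is of the moment at which its call begins: read the wrist's pose just before it. get_calibration takes no time and is no camera call; for the wrist camera it gives the pose at the moment of the call.
- hand_in(): hands the job in; it is judged then, once.
Trained networks look in the newest picture that a camera, given by its name, has taken for a name from the list of things; names that differ only in an ending like _2 or _b are one class to them, and where a whole thing is asked for, a point or a joint stands for the part that bears it (a point fixed in the world has none). Each returns a list of dicts, best first, with "p" (0 to 1); they miss things now and then, are a little off and sometimes report something else, mostly with a low value. They report only what shows in the picture. A call takes as long as a camera call.
- optics.look_for(camera, thing): "location" ([x, y, z] in m, in world coordinates, good to about 4 mm: the middle of the surface that is visible of it).
- optics.place_of(camera, thing): "location" ([x, y, z] in m, in world coordinates, good to about 4 mm: a listed point, or the origin of a listed thing).
The state is a dict: "t": time; "joint_pos": joint angles; "qvel": joint speeds; "joint_efforts": joint torques, N m; "ee_pos": TCP position; "tcp_rot": TCP orientation; "force": force on the tool from outside, world axes, zero at the start; "ft_torque": the same for the moment, N m; "opening": finger opening in m; "grasp_force": force on a finger pad.
Only numpy, scipy, OpenCV 4.12 (cv2) and the standard library are available. Lean on these libraries where they do the work, as an engineer would, in place of code of your own. Each camera call takes 0.05 s, during which the arm holds its last target. There are 200 camera calls.

## Working session

There is one attempt and no reset: what is moved stays moved. The work goes in short steps, Python scripts to look and compute and a tool call to move; the robot and the scene stay as the last step left them, time stands still between calls to the robot, and variables do not carry over. Pictures are saved under pics/ and viewed, at most 14 in all, crops included, and the job is handed in when it is done.

Besides the shell and the picture viewer there is one more tool, called after ">>>" as a command line: name --argument value ..., lists and objects as JSON in quotes. move_arm: Moves the arm, as the interface text tells. Its arguments: {"type":"object","properties":{"series":{"type":"array"},"grip":{"type":"number"},"grip_force":{"type":"number"}},"required":["series"]}

```bash
mkdir -p pics
python3 - <<'E'
from workcell import get_obs, optics, arm
import cv2
o=get_obs();print(o['t'],o['ee_pos'],o['tcp_rot'],o['opening'],arm.hold_point_z)
for c in("scene","top"):
    cv2.imwrite(f"pics/{c}0.png",optics.get_image(c))
    for th in("can_1","pad_a","nozzle","spray_bottle"):
        print(c,th,[( [round(v,3) for v in d['location']],round(d['p'],2)) for d in optics.place_of(c,th)])
print(get_obs()['t'])
E
```

```text
0.0 [0.17547862 0.59950392 0.23071913] [ 1.41919162e-01  9.89878078e-01 -5.68446943e-04 -1.39625639e-04] 0.08532959008252665 0.0187
scene can_1 [([0.472, -0.211, -0.001], 0.92), ([0.475, -0.079, -0.0], 0.77), ([0.485, 0.059, 0.003], 0.62), ([0.476, 0.21, -0.001], 0.59), ([0.637, 0.167, 0.01], 0.29)]
scene pad_a [([0.626, -0.008, 0.007], 0.92), ([0.626, -0.092, 0.007], 0.67), ([0.638, 0.167, 0.011], 0.63), ([0.634, 0.077, 0.013], 0.63)]
scene nozzle [([0.624, -0.167, 0.006], 0.89)]
scene spray_bottle [([0.529, 0.408, 0.003], 0.94)]
top can_1 [([0.474, -0.081, 0.001], 0.74), ([0.486, 0.06, -0.002], 0.7), ([0.476, 0.217, 0.003], 0.61), ([0.473, -0.212, -0.001], 0.58)]
top pad_a [([0.634, -0.092, 0.004], 0.94), ([0.643, 0.165, 0.009], 0.88), ([0.63, 0.076, 0.005], 0.78), ([0.628, -0.011, 0.004], 0.77)]
top nozzle [([0.624, -0.169, 0.006], 0.77)]
top spray_bottle [([0.53, 0.405, 0.001], 0.59)]
0.5
```

View pics/scene0.png

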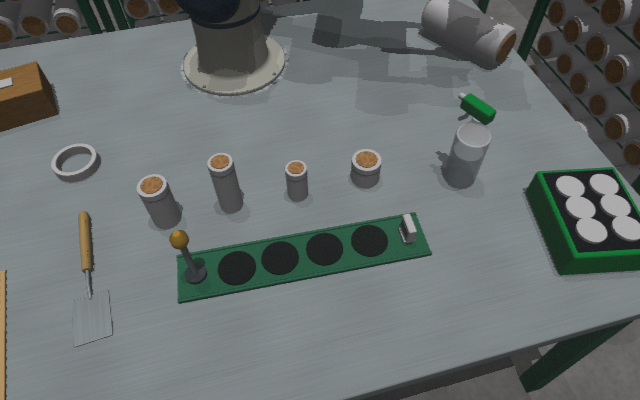

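View pics/top0.png

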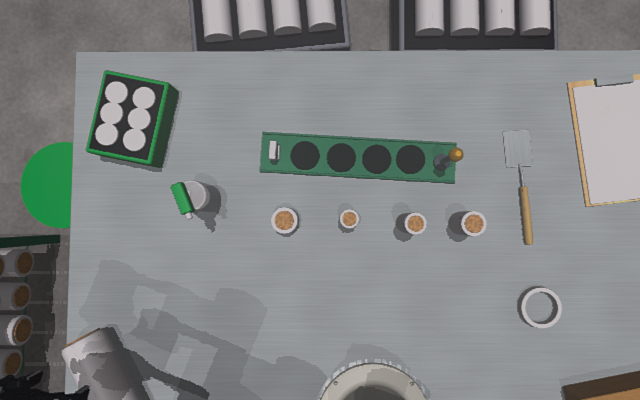

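The nozzle is on the right (-y). Top picture: pads at about (305,155), (341,157), (376,159) and (410,159), nozzle at (455,155). From left to right the cans look like can_1 (285,221), can_2 (349,219), can_4 (415,223) and can_3 (473,224). I'll refine the positions next.

```bash
cat > h.py <<'E'
import numpy as np, cv2
from workcell import get_obs, optics
from scipy.spatial.transform import Rotation as Ro
H={1:.06,2:.085,3:.11,4:.135}
def back(c,uv,z):
    k=optics.get_calibration(c);R=np.array(k['R']);t=np.array(k['t'])
    C=-R.T@t; d=R.T@np.linalg.inv(np.array(k['K']))@np.array([*uv,1.])
    return C+d*(z-C[2])/d[2]
def proj(c,X):
    k=optics.get_calibration(c);p=np.array(k['K'])@(np.array(k['R'])@np.array(X)+np.array(k['t']));return p[:2]/p[2]
def blob(im,mask,uv,r=22):
    m=np.zeros(mask.shape,np.uint8);cv2.circle(m,tuple(int(round(v)) for v in uv),r,255,-1)
    n,l,s,ce=cv2.connectedComponentsWithStats(mask&m)
    if n<2:return None
    i=1+np.argmax(s[1:,4]);return ce[i],s[i,2:5].tolist()
def tan(im):
    h=cv2.cvtColor(im,cv2.COLOR_BGR2HSV);return cv2.inRange(h,(5,70,90),(22,255,255))
def black(im): return (im.max(2)<45).astype(np.uint8)*255
def delta(x,y,z):
    "shift in tool axes (mm) from measured TCP to world point; angle of tool y in world"
    o=get_obs();R=Ro.from_quat(o['tcp_rot'])
    d=R.inv().apply(np.array([x,y,z])-o['ee_pos'])*1000;ty=R.apply([0,1,0])
    return d.round(1),round(np.arctan2(ty[1],ty[0]),4)
E
python3 - <<'E'
from h import *
cans={1:(.476,.213),2:(.485,.06),3:(.473,-.211),4:(.475,-.08)}
pads={'a':(.64,.166),'b':(.632,.077),'c':(.627,-.01),'d':(.63,-.092)}
for c in("top","scene"):
    im=cv2.imread(f"pics/{c}0.png")
    for i,p in cans.items():
        b=blob(im,tan(im),proj(c,[*p,H[i]]),18)
        print(c,i,b and (back(c,b[0],H[i]).round(4)[:2],b[1]))
    for i,p in pads.items():
        b=blob(im,black(im),proj(c,[*p,.01]),24)
        print(c,i,b and (back(c,b[0],.01).round(4)[:2],b[1]))
print(delta(.476,.213,.23))
E
```

```text
top 1 (array([0.4788, 0.2105]), [19, 19, 274])
top 2 (array([0.4828, 0.0599]), [13, 14, 144])
top 3 (array([ 0.4725, -0.2124]), [18, 18, 252])
top 4 (array([ 0.4729, -0.08  ]), [16, 16, 192])
top a None
top b None
top c None
top d None
scene 1 (array([0.4781, 0.2104]), [22, 17, 268])
scene 2 (array([0.4826, 0.0602]), [16, 12, 148])
scene 3 (array([ 0.4725, -0.2123]), [21, 17, 280])
scene 4 (array([ 0.4726, -0.0799]), [18, 14, 200])
scene a (array([0.6395, 0.1659]), [36, 32, 880])
scene b (array([0.6343, 0.0769]), [37, 33, 916])
scene c (array([ 0.6307, -0.0101]), [37, 33, 951])
scene d (array([ 0.6303, -0.0927]), [38, 34, 987])
(array([-397. , -286.8,    1.3]), np.float64(1.286))
```

>>> move_arm --series '[[[0,0,0],0.14],[[0,0,0],0.28],[[0,0,0],0.42],[[0,0,0],0.56],[[0,0,0],0.7],[[0,0,0],0.84],[[0,0,0],0.98],[[0,0,0],1.12],[[0,0,0],1.26],[[0,0,0],1.286]]' --grip -1

```text
t: 1.5
ee_pos: [0.1756, 0.5998, 0.2313]
tcp_rot: [0.708, 0.706, 0.0, -0.0]
force: [-0.6, 0.3, 0.2]
opening: 0.0852
grasp_force: 0.0
```

Run:
```python
from h import *
pads={'a':(.6395,.166),'b':(.634,.077),'c':(.631,-.01),'d':(.63,-.092)}
for c in("top","scene"):
  im=cv2.imread(f"pics/{c}0.png")
  print(c,[im[tuple(int(round(v)) for v in proj(c,[*p,.01])[::-1])].tolist() for p in pads.values()], im[137,300] if c=='top' else '')
  for th in(12,20):
    m=((im[...,1].astype(int)-im[...,2]<th)&(im.max(2)<70)).astype(np.uint8)*255
    for i,p in pads.items():
        b=blob(im,m,proj(c,[*p,.01]),24)
        print(c,th,i,b and (back(c,b[0],.01).round(4)[:2],b[1]))
print(delta(.4785,.2105,.231))
```

```text
top [[57, 57, 54], [56, 55, 53], [56, 55, 53], [56, 56, 53]] [ 91 114  69]
top 12 a (array([0.6376, 0.1661]), [29, 29, 630])
top 12 b (array([0.6321, 0.0769]), [29, 28, 629])
top 12 c (array([ 0.6286, -0.0101]), [28, 29, 637])
top 12 d (array([ 0.6283, -0.0929]), [29, 29, 643])
top 20 a (array([0.6375, 0.1658]), [29, 29, 646])
top 20 b (array([0.6321, 0.0768]), [29, 28, 642])
top 20 c (array([ 0.6287, -0.0101]), [28, 29, 646])
top 20 d (array([ 0.6282, -0.0927]), [29, 29, 650])
scene [[37, 37, 36], [34, 38, 35], [32, 35, 29], [38, 38, 34]] 
scene 12 a (array([0.6392, 0.1661]), [36, 32, 883])
scene 12 b (array([0.6339, 0.0769]), [36, 32, 915])
scene 12 c (array([ 0.6305, -0.01  ]), [37, 33, 947])
scene 12 d (array([ 0.6301, -0.0927]), [38, 34, 985])
scene 20 a (array([0.6392, 0.1659]), [37, 32, 922])
scene 20 b (array([0.6339, 0.0767]), [37, 33, 946])
scene 20 c (array([ 0.6305, -0.01  ]), [38, 34, 977])
scene 20 d (array([ 0.6298, -0.0927]), [38, 34, 1018])
(array([-3.883e+02,  3.043e+02,  3.000e-01]), np.float64(-0.0035))
```

>>> move_arm --series '[[[-39,30,0],0],[[-78,61,0],0],[[-116,91,0],0],[[-155,122,0],0],[[-194,152,0],0],[[-233,183,0],0],[[-272,213,0],0],[[-310,243,0],0],[[-355,280,0],0],[[-388,304,0],0]]'

```text
t: 2.5
ee_pos: [0.4808, 0.2101, 0.2315]
tcp_rot: [0.706, 0.708, 0.0, 0.0]
force: [0.3, 0.8, 0.6]
opening: 0.0855
grasp_force: 0.0
```

>>> move_arm --series '[[[0,0,0],0],[[0,0,0],0],[[0,0,0],0]]'

```text
t: 2.8
ee_pos: [0.479, 0.2124, 0.2313]
tcp_rot: [0.706, 0.708, -0.0, -0.0]
force: [0.4, 0.5, 0.6]
opening: 0.0859
grasp_force: 0.0
```

Run:
```python
from h import *
cv2.imwrite("pics/w1.png",optics.get_image("wrist"))
print(delta(.4784,.2105,.021),get_obs()['joint_pos'])
```

```text
(array([ -2.2,  -0.4, 210.3]), np.float64(0.0024)) [3.03889375e-01 3.52268306e-01 1.59250069e+00 2.29654114e-04
 1.19709721e+00 3.01363822e-01]
```

>>> move_arm --series '[[[-2,0,30],0],[[-2,0,65],0],[[-2,0,100],0],[[-2,0,135],0],[[-2,0,165],0],[[-2,0,188],0],[[-2,0,203],0],[[-2,0,210],0],[[-2,0,210],0],[[-2,0,210],0]]'

```text
t: 3.85
ee_pos: [0.4797, 0.2104, 0.0219]
tcp_rot: [0.707, 0.707, 0.0, 0.0]
force: [1.0, -0.3, 0.4]
opening: 0.085
grasp_force: 0.0
```

>>> move_arm --series '[[[0,0,0],0],[[0,0,0],0],[[0,0,0],0],[[0,0,0],0],[[0,0,0],0],[[0,0,0],0],[[0,0,0],0],[[0,0,0],0]]' --grip 1 --grip_force 40

```text
t: 4.65
ee_pos: [0.48, 0.21, 0.0222]
tcp_rot: [0.707, 0.707, 0.001, 0.0]
force: [-1.9, 0.6, 10.0]
opening: 0.0616
grasp_force: 41.2
```

Run:
```python
from h import *
print(get_obs()['opening'],get_obs()['ee_pos']);print([delta(.6292,-.0928,.2) for _ in range(1)])
```

```text
0.06162153012684115 [0.4799757  0.21003146 0.02221198]
[(array([-302.7,  149.5, -177.8]), np.float64(-0.0))]
```

>>> move_arm --series '[[[0,0,-10],0],[[0,0,-30],0],[[0,0,-60],0],[[0,0,-90],0],[[0,0,-120],0],[[0,0,-145],0],[[0,0,-160],0],[[0,0,-165],0]]'

```text
t: 5.45
ee_pos: [0.4801, 0.21, 0.1886]
tcp_rot: [0.707, 0.707, 0.001, 0.001]
force: [-0.9, -0.3, -2.4]
opening: 0.0612
grasp_force: 44.2
```

>>> move_arm --series '[[[-15,7,0],0],[[-45,22,0],0],[[-80,40,0],0],[[-120,59,0],0],[[-160,79,0],0],[[-200,99,0],0],[[-240,119,0],0],[[-275,136,0],0],[[-295,146,0],0],[[-302,149,0],0]]'

```text
t: 6.45
ee_pos: [0.6289, -0.0944, 0.1856]
tcp_rot: [0.708, 0.706, -0.0, -0.0]
force: [-0.1, 0.5, -2.4]
opening: 0.0611
grasp_force: 44.2
```

>>> move_arm --series '[[[0,0,0],0],[[0,0,0],0],[[0,0,0],0]]'

```text
t: 6.75
ee_pos: [0.628, -0.0909, 0.1863]
tcp_rot: [0.707, 0.708, -0.0, -0.0]
force: [-0.1, -0.4, -1.7]
opening: 0.061
grasp_force: 44.2
```

Run:
```python
from h import *
print(get_obs()['opening'],get_obs()['ee_pos'],get_obs()['force']);print(delta(.6292,-.0928,.033))
cv2.imwrite("pics/s1.png",optics.get_image("scene"))
```

```text
0.06099264180987183 [ 0.62803955 -0.09089088  0.18627882] [-0.05312825 -0.40752169 -1.65412596]
(array([ -2. ,   1.2, 153.3]), np.float64(0.0012))
```

View pics/s1.png

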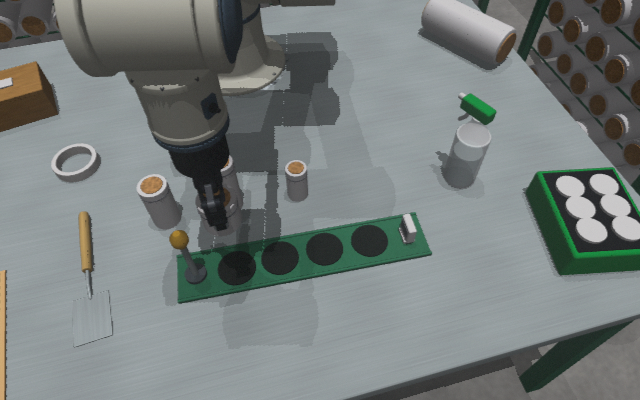

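The can is held upright above pad_d (about pixel (217,205)). Lowering it.

>>> move_arm --series '[[[-2,1,20],0],[[-2,1,50],0],[[-2,1,80],0],[[-2,1,108],0],[[-2,1,128],0],[[-2,1,140],0],[[-2,1,147],0],[[-2,1,151],0],[[-2,1,153],0],[[-2,1,153],0]]'

```text
t: 7.8
ee_pos: [0.6299, -0.0942, 0.0338]
tcp_rot: [0.707, 0.707, 0.0, 0.0]
force: [-0.1, 0.7, -1.9]
opening: 0.0609
grasp_force: 44.3
```

Run:
```python
from h import *
o=get_obs();print(o['ee_pos'],o['force']);print(delta(.6292,-.0928,.032))
```

```text
[ 0.62991111 -0.09421013  0.03379199] [-0.10087512  0.67910582 -1.88065778]
(array([ 1.4, -0.7,  1.8]), np.float64(0.0))
```

>>> move_arm --series '[[[0,0,1],0],[[0,0,2],0],[[0,0,2],0]]'

```text
t: 8.1
ee_pos: [0.63, -0.0943, 0.0323]
tcp_rot: [0.707, 0.707, 0.0, 0.001]
force: [-2.4, 0.4, 8.7]
opening: 0.0612
grasp_force: 45.6
```

>>> move_arm --series '[[[0,0,2],0],[[0,0,2],0],[[0,0,2],0],[[0,0,2],0],[[0,0,2],0],[[0,0,2],0]]' --grip -1

```text
t: 8.7
ee_pos: [0.6296, -0.0942, 0.0293]
tcp_rot: [0.707, 0.707, -0.0, 0.0]
force: [-0.4, -0.9, 0.1]
opening: 0.0854
grasp_force: 0.0
```

>>> move_arm --series '[[[0,0,-20],0],[[0,0,-50],0],[[0,0,-90],0],[[0,0,-130],0],[[0,0,-155],0],[[0,0,-165],0],[[0,0,-165],0]]'

```text
t: 9.4
ee_pos: [0.6301, -0.0943, 0.1953]
tcp_rot: [0.707, 0.707, 0.001, 0.001]
force: [0.7, -0.2, -0.9]
opening: 0.0855
grasp_force: 0.0
```

Run:
```python
from h import *
o=get_obs();print(o['ee_pos'],o['opening']);print(delta(.4827,.060,.198))
```

```text
[ 0.63009075 -0.09427682  0.19528384] 0.08547433620016685
(array([ 154.3, -147.4,   -3.1]), np.float64(0.0))
```

>>> move_arm --series '[[[25,-24,0],0],[[56,-53,0],0],[[87,-83,0],0],[[118,-112,0],0],[[145,-138,0],0],[[154,-147,0],0],[[154,-147,0],0],[[154,-147,0],0],[[154,-147,0],0]]'

```text
t: 10.3
ee_pos: [0.4836, 0.059, 0.1939]
tcp_rot: [0.707, 0.707, -0.0, 0.0]
force: [0.6, -0.7, -0.5]
opening: 0.0853
grasp_force: 0.0
```

Run:
```python
from h import *
print(delta(.4827,.060,.041))
im=optics.get_image("top")
for p,h in(((.6292,-.0928),.07),((.4827,.06),.085)):
    b=blob(im,tan(im),proj("top",[*p,h]),18);print(b and (back("top",b[0],h).round(4),b[1]))
im=optics.get_image("scene")
b=blob(im,tan(im),proj("scene",[.6292,-.0928,.07]),18);print(b and (back("scene",b[0],.07).round(4),b[1]))
```

```text
(array([  1. ,  -0.9, 152.9]), np.float64(-0.0008))
(array([ 0.6299, -0.0939,  0.07  ]), [19, 19, 274])
None
(array([ 0.6298, -0.0938,  0.07  ]), [25, 22, 426])
```

>>> move_arm --series '[[[1,-1,30],0],[[1,-1,65],0],[[1,-1,100],0],[[1,-1,128],0],[[1,-1,145],0],[[1,-1,153],0],[[1,-1,153],0]]'

```text
t: 11.1
ee_pos: [0.4815, 0.0605, 0.0406]
tcp_rot: [0.707, 0.707, -0.001, -0.0]
force: [-0.4, -0.4, -0.4]
opening: 0.0857
grasp_force: 0.0
```

>>> move_arm --series '[[[0,0,0],0],[[0,0,0],0],[[0,0,0],0],[[0,0,0],0],[[0,0,0],0],[[0,0,0],0],[[0,0,0],0],[[0,0,0],0],[[0,0,0],0]]' --grip 1

```text
t: 12.0
ee_pos: [0.4821, 0.0608, 0.0421]
tcp_rot: [0.707, 0.707, 0.001, 0.001]
force: [-1.6, 0.1, 9.3]
opening: 0.0432
grasp_force: 39.1
```

>>> move_arm --series '[[[0,0,-10],0],[[0,0,-30],0],[[0,0,-60],0],[[0,0,-90],0],[[0,0,-105],0],[[0,0,-110],0],[[0,0,-110],0]]'

```text
t: 12.7
ee_pos: [0.4818, 0.0608, 0.152]
tcp_rot: [0.707, 0.707, 0.0, 0.0]
force: [-0.9, -0.4, -2.3]
opening: 0.0434
grasp_force: 41.2
```

Run:
```python
from h import *
print(delta(.6296,-.0103,.152))
```

```text
(array([-71.1, 147.8,   0.2]), np.float64(-0.0))
```

>>> move_arm --series '[[[-8,16,0],0],[[-22,46,0],0],[[-38,79,0],0],[[-52,108,0],0],[[-63,131,0],0],[[-69,143,0],0],[[-71,148,0],0],[[-71,148,0],0],[[-71,148,0],0],[[-71,148,0],0]]'

```text
t: 13.7
ee_pos: [0.6288, -0.0097, 0.1511]
tcp_rot: [0.707, 0.707, -0.0, -0.0]
force: [0.1, 0.5, -1.4]
opening: 0.043
grasp_force: 41.2
```

Run:
```python
from h import *
print(delta(.6296,-.0103,.052))
```

```text
(array([-0.6,  0.9, 99.1]), np.float64(0.0005))
```

>>> move_arm --series '[[[0,0,15],0],[[0,0,40],0],[[0,0,65],0],[[0,0,82],0],[[0,0,92],0],[[0,0,97],0],[[0,0,99],0],[[0,0,100],0],[[0,0,100],0]]'

```text
t: 14.6
ee_pos: [0.6299, -0.0102, 0.0523]
tcp_rot: [0.707, 0.707, 0.0, 0.0]
force: [-0.6, 1.2, 0.9]
opening: 0.0431
grasp_force: 41.2
```

>>> move_arm --series '[[[0,0,1],0],[[0,0,1],0]]'

```text
t: 14.8
ee_pos: [0.6303, -0.0102, 0.0519]
tcp_rot: [0.707, 0.707, 0.001, 0.001]
force: [-3.4, 1.2, 14.2]
opening: 0.0431
grasp_force: 42.5
```

>>> move_arm --series '[[[0,0,0],0],[[0,0,0],0],[[0,0,0],0],[[0,0,0],0],[[0,0,0],0],[[0,0,0],0],[[0,0,0],0]]' --grip -1

```text
t: 15.5
ee_pos: [0.6296, -0.0102, 0.0502]
tcp_rot: [0.707, 0.707, -0.0, -0.0]
force: [-0.2, -0.5, -0.2]
opening: 0.0857
grasp_force: 0.0
```

>>> move_arm --series '[[[0,0,-20],0],[[0,0,-50],0],[[0,0,-90],0],[[0,0,-130],0],[[0,0,-160],0],[[0,0,-170],0],[[0,0,-170],0]]'

```text
t: 16.2
ee_pos: [0.6302, -0.0102, 0.2216]
tcp_rot: [0.707, 0.707, 0.001, 0.001]
force: [-0.6, -0.0, -0.9]
opening: 0.0858
grasp_force: 0.0
```

Run:
```python
from h import *
print(delta(.4725,-.2123,.22))
```

```text
(array([-202.1, -157.7,    1.2]), np.float64(0.0))
```

>>> move_arm --series '[[[-20,-16,0],0],[[-55,-43,0],0],[[-90,-70,0],0],[[-125,-98,0],0],[[-160,-125,0],0],[[-188,-147,0],0],[[-202,-158,0],0],[[-202,-158,0],0],[[-202,-158,0],0],[[-202,-158,0],0]]'

```text
t: 17.2
ee_pos: [0.4719, -0.2114, 0.2196]
tcp_rot: [0.707, 0.707, -0.0, -0.001]
force: [0.4, 0.0, -0.7]
opening: 0.0853
grasp_force: 0.0
```

Run:
```python
from h import *
print(delta(.4725,-.2123,.057))
for c in("top","scene"):
  im=optics.get_image(c)
  for p,h in(((.6292,-.0928),.07),((.6296,-.0103),.095)):
    b=blob(im,tan(im),proj(c,[*p,h]),18);print(b and (back(c,b[0],h).round(4),b[1]))
```

```text
(array([ -1. ,   0.8, 162.6]), np.float64(0.0007))
(array([ 0.63  , -0.0939,  0.07  ]), [19, 19, 275])
(array([ 0.6306, -0.0112,  0.095 ]), [14, 14, 145])
(array([ 0.6298, -0.0938,  0.07  ]), [25, 22, 426])
(array([ 0.63 , -0.011,  0.095]), [17, 16, 211])
```

>>> move_arm --series '[[[0,0,30],0],[[0,0,65],0],[[0,0,100],0],[[0,0,130],0],[[0,0,150],0],[[0,0,162],0],[[0,0,162],0]]'

```text
t: 18.0
ee_pos: [0.4713, -0.2115, 0.0571]
tcp_rot: [0.707, 0.707, -0.0, -0.001]
force: [0.5, -0.8, 0.6]
opening: 0.0853
grasp_force: 0.0
```

>>> move_arm --series '[[[0,0,0],0],[[0,0,0],0],[[0,0,0],0],[[0,0,0],0],[[0,0,0],0],[[0,0,0],0],[[0,0,0],0],[[0,0,0],0]]' --grip 1

```text
t: 18.8
ee_pos: [0.4723, -0.2125, 0.0595]
tcp_rot: [0.707, 0.707, 0.0, 0.001]
force: [0.3, 0.6, 6.7]
opening: 0.0554
grasp_force: 41.0
```

>>> move_arm --series '[[[0,0,-10],0],[[0,0,-30],0],[[0,0,-60],0],[[0,0,-95],0],[[0,0,-130],0],[[0,0,-155],0],[[0,0,-168],0],[[0,0,-170],0],[[0,0,-170],0]]'

```text
t: 19.7
ee_pos: [0.4715, -0.2121, 0.2288]
tcp_rot: [0.707, 0.707, 0.0, 0.0]
force: [0.1, 0.9, -1.8]
opening: 0.0553
grasp_force: 42.9
```

Run:
```python
from h import *
print(delta(.633,.0765,.22))
```

```text
(array([288.6, 161.5,   8.8]), np.float64(0.0))
```

>>> move_arm --series '[[[15,8,0],0],[[40,22,0],0],[[75,42,0],0],[[115,64,0],0],[[155,87,0],0],[[195,109,0],0],[[230,129,0],0],[[260,146,0],0],[[280,157,0],0],[[288,161,0],0]]'

```text
t: 20.7
ee_pos: [0.6327, 0.0778, 0.2268]
tcp_rot: [0.706, 0.708, -0.001, -0.001]
force: [-0.4, 0.1, -2.2]
opening: 0.0551
grasp_force: 42.9
```

>>> move_arm --series '[[[0,0,0],0],[[0,0,0],0],[[0,0,0],0],[[0,0,0],0]]'

```text
t: 21.1
ee_pos: [0.6323, 0.0749, 0.2284]
tcp_rot: [0.707, 0.707, -0.0, 0.0]
force: [-1.3, 0.6, -1.4]
opening: 0.0552
grasp_force: 42.9
```

Run:
```python
from h import *
print(delta(.633,.0765,.0685))
```

```text
(array([  1.6,   0.7, 159.9]), np.float64(-0.0011))
```

Lowering 160 mm should bring the base to the pad (170 mm lift less the 10 mm pad top).

>>> move_arm --series '[[[1,1,20],0],[[1,1,50],0],[[1,1,85],0],[[1,1,115],0],[[1,1,138],0],[[1,1,150],0],[[1,1,156],0],[[1,1,159],0],[[1,1,160],0],[[1,1,160],0]]'

```text
t: 22.1
ee_pos: [0.6342, 0.0768, 0.0696]
tcp_rot: [0.707, 0.707, 0.001, 0.001]
force: [0.2, -0.2, -0.9]
opening: 0.0555
grasp_force: 42.9
```

>>> move_arm --series '[[[0,0,0.5],0],[[0,0,0.5],0]]'

```text
t: 22.3
ee_pos: [0.6343, 0.0768, 0.0695]
tcp_rot: [0.707, 0.707, 0.001, 0.001]
force: [-2.8, -0.2, 11.0]
opening: 0.0551
grasp_force: 44.0
```

>>> move_arm --series '[[[0,0,0],0],[[0,0,0],0],[[0,0,0],0],[[0,0,0],0],[[0,0,0],0],[[0,0,0],0],[[0,0,0],0]]' --grip -1

```text
t: 23.0
ee_pos: [0.6336, 0.0768, 0.0677]
tcp_rot: [0.707, 0.707, -0.0, -0.0]
force: [-0.6, 0.7, 0.3]
opening: 0.0854
grasp_force: 0.0
```

>>> move_arm --series '[[[0,0,-20],0],[[0,0,-50],0],[[0,0,-90],0],[[0,0,-130],0],[[0,0,-155],0],[[0,0,-165],0],[[0,0,-165],0]]'

```text
t: 23.7
ee_pos: [0.6341, 0.0769, 0.2337]
tcp_rot: [0.707, 0.707, 0.001, 0.001]
force: [0.2, 0.2, -1.6]
opening: 0.0855
grasp_force: 0.0
```

Run:
```python
from h import *
print(delta(.4728,-.080,.234))
```

```text
(array([-156.9, -161.3,   -0.6]), np.float64(0.0001))
```

>>> move_arm --series '[[[-18,-18,0],0],[[-48,-49,0],0],[[-80,-82,0],0],[[-112,-115,0],0],[[-140,-144,0],0],[[-154,-158,0],0],[[-157,-161,0],0],[[-157,-161,0],0],[[-157,-161,0],0],[[-157,-161,0],0]]'

```text
t: 24.7
ee_pos: [0.4732, -0.0795, 0.2324]
tcp_rot: [0.707, 0.707, -0.0, -0.0]
force: [0.2, 0.7, 0.6]
opening: 0.0855
grasp_force: 0.0
```

Run:
```python
from h import *
print(delta(.4728,-.080,.080))
for c in("top","scene"):
  im=optics.get_image(c)
  for p,h in(((.633,.0765),.12),((.4728,-.08),.135)):
    b=blob(im,tan(im),proj(c,[*p,h]),18);print(b and (back(c,b[0],h).round(4),b[1]))
```

```text
(array([ -0.5,  -0.4, 152.4]), np.float64(0.001))
(array([0.6348, 0.0768, 0.12  ]), [18, 18, 246])
None
(array([0.6344, 0.0769, 0.12  ]), [23, 19, 344])
(array([ 0.4743, -0.093 ,  0.135 ]), [4, 7, 20])
```

>>> move_arm --series '[[[0,0,30],0],[[0,0,65],0],[[0,0,100],0],[[0,0,128],0],[[0,0,145],0],[[0,0,152],0],[[0,0,152],0]]'

```text
t: 25.5
ee_pos: [0.4725, -0.0799, 0.0802]
tcp_rot: [0.707, 0.707, -0.0, -0.001]
force: [0.0, 0.2, -0.2]
opening: 0.0857
grasp_force: 0.0
```

>>> move_arm --series '[[[0,0,0],0],[[0,0,0],0],[[0,0,0],0],[[0,0,0],0],[[0,0,0],0],[[0,0,0],0],[[0,0,0],0],[[0,0,0],0],[[0,0,0],0]]' --grip 1

```text
t: 26.4
ee_pos: [0.4731, -0.0803, 0.0817]
tcp_rot: [0.707, 0.707, 0.0, 0.001]
force: [-1.8, 0.4, 9.3]
opening: 0.0472
grasp_force: 39.6
```

>>> move_arm --series '[[[0,0,-10],0],[[0,0,-30],0],[[0,0,-60],0],[[0,0,-95],0],[[0,0,-130],0],[[0,0,-155],0],[[0,0,-168],0],[[0,0,-170],0],[[0,0,-170],0]]'

```text
t: 27.3
ee_pos: [0.4724, -0.0801, 0.2511]
tcp_rot: [0.707, 0.707, 0.0, 0.0]
force: [-0.7, 0.1, -2.6]
opening: 0.0469
grasp_force: 42.1
```

Run:
```python
from h import *
print(delta(.6384,.166,.25))
```

```text
(array([246.1, 166. ,   1.1]), np.float64(0.0))
```

>>> move_arm --series '[[[12,8,0],0],[[35,24,0],0],[[65,44,0],0],[[98,66,0],0],[[132,89,0],0],[[165,111,0],0],[[197,133,0],0],[[224,151,0],0],[[240,162,0],0],[[246,166,0],0]]'

```text
t: 28.3
ee_pos: [0.6389, 0.1684, 0.249]
tcp_rot: [0.706, 0.708, -0.001, -0.001]
force: [-0.4, -0.5, -2.8]
opening: 0.0472
grasp_force: 42.1
```

>>> move_arm --series '[[[0,0,0],0],[[0,0,0],0],[[0,0,0],0],[[0,0,0],0]]'

```text
t: 28.7
ee_pos: [0.6383, 0.1651, 0.251]
tcp_rot: [0.707, 0.707, -0.0, 0.0]
force: [-0.0, -0.6, -2.2]
opening: 0.0473
grasp_force: 42.1
```

Run:
```python
from h import *
print(delta(.6384,.166,.091))
```

```text
(array([9.0e-01, 1.0e-01, 1.6e+02]), np.float64(-0.001))
```

>>> move_arm --series '[[[0,0,20],0],[[0,0,50],0],[[0,0,85],0],[[0,0,115],0],[[0,0,138],0],[[0,0,150],0],[[0,0,156],0],[[0,0,159],0],[[0,0,160],0],[[0,0,160],0]]'

```text
t: 29.7
ee_pos: [0.6392, 0.1659, 0.0919]
tcp_rot: [0.707, 0.707, 0.001, 0.0]
force: [0.5, 0.2, -1.9]
opening: 0.047
grasp_force: 42.3
```

>>> move_arm --series '[[[0,0,0.5],0],[[0,0,0.5],0]]'

```text
t: 29.9
ee_pos: [0.6392, 0.166, 0.0918]
tcp_rot: [0.707, 0.707, 0.001, 0.001]
force: [-3.7, -1.3, 9.9]
opening: 0.0469
grasp_force: 43.4
```

>>> move_arm --series '[[[0,0,0],0],[[0,0,0],0],[[0,0,0],0],[[0,0,0],0],[[0,0,0],0],[[0,0,0],0],[[0,0,0],0]]' --grip -1

```text
t: 30.6
ee_pos: [0.6386, 0.1658, 0.0902]
tcp_rot: [0.707, 0.707, -0.0, -0.0]
force: [0.6, -0.6, 0.6]
opening: 0.0852
grasp_force: 0.0
```

>>> move_arm --series '[[[0,0,-20],0],[[0,0,-50],0],[[0,0,-90],0],[[0,0,-130],0],[[0,0,-155],0],[[0,0,-160],0]]'

```text
t: 31.2
ee_pos: [0.6399, 0.1661, 0.254]
tcp_rot: [0.707, 0.707, 0.002, 0.002]
force: [0.4, -0.9, -0.1]
opening: 0.0851
grasp_force: 0.0
```

>>> move_arm --series '[[[0,-20,0],0],[[0,-50,0],0],[[0,-85,0],0],[[0,-120,0],0],[[0,-155,0],0],[[0,-180,0],0],[[0,-200,0],0],[[0,-200,0],0],[[0,-200,0],0]]'

```text
t: 32.1
ee_pos: [0.4386, 0.1658, 0.2501]
tcp_rot: [0.707, 0.707, -0.0, 0.0]
force: [0.6, 0.6, 0.1]
opening: 0.0853
grasp_force: 0.0
```

Run:
```python
from h import *
for c in("top","scene"):
  im=optics.get_image(c);cv2.imwrite(f"pics/{c}F.png",im)
  for p,h in(((.6384,.166),.145),((.633,.0765),.12),((.6296,-.0103),.095),((.6292,-.0928),.07)):
    b=blob(im,tan(im),proj(c,[*p,h]),18);print(b and (back(c,b[0],h).round(4),b[1]))
```

```text
(array([0.6391, 0.1662, 0.145 ]), [16, 16, 192])
(array([0.6348, 0.0768, 0.12  ]), [18, 18, 246])
(array([ 0.6308, -0.0112,  0.095 ]), [14, 14, 147])
(array([ 0.6299, -0.0939,  0.07  ]), [19, 19, 274])
(array([0.6388, 0.1664, 0.145 ]), [19, 16, 247])
(array([0.6344, 0.0769, 0.12  ]), [23, 19, 344])
(array([ 0.63 , -0.011,  0.095]), [17, 16, 211])
(array([ 0.6298, -0.0938,  0.07  ]), [25, 22, 425])
```

View pics/sceneF.png

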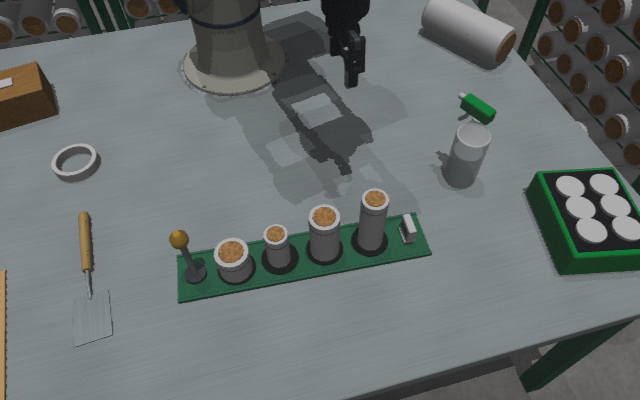

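All four cans stand upright and centred within about 2 mm. They rise from the nozzle side (233,255) to the far end (374,200), the spray bottle hasn't moved, and the gripper is clear.

```bash
python3 -c "
from workcell import hand_in;print(hand_in())"
```

```text
the job is handed in; nothing more can be done
None
```

The four canisters stand upright on the pads, each centred within about 2 mm, rising from the shortest next to the nozzle to the tallest at the far end; everything is released, the spray bottle was not touched, and the job was handed in at about 32 s.

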